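# Turn a washed tube rack right way up onto the balance

### The arm

A 6-joint arm with a two-finger parallel gripper is mounted at the origin on the work surface. World frame = base frame: x ahead of the robot, y to its left, z up, the work surface at z = 0. Lengths are in m, angles in rad, forces in N, time in s.
With the tool pointing down it reaches from about 0.4 to 0.825 m from the base axis. Payload 7 kg.
Tool frame: the origin (TCP) lies midway between the tips of the shut fingers; the grasp point (between the pads) lies hold_point_z behind it (hold_point_z is the distance from the TCP to the grasp point, in m); z points along the fingers, y is the line along which they close (so a half turn about z gives the same grasp; the last joint's range is limited). The gripper opens to 88 mm and grips with 3 to 60 N. Pads are 19 mm wide; open, the fingers measure 130 mm over their backs; the gripper's body (78 mm by 193 mm) begins 47 mm behind the grasp point.
Start: joints at [-0.928, 0.359, 0.012, 0, -1.224, -0.288], TCP at [0.234, -0.633, 0.227] pointing down, gripper open.
Joint ranges: [-3.07, 3.07], [-1.43, 2.12], [-1.02, 1.25], [-3.03, 1.67], [-3.05, -0], [-3.03, 3.03]. Speed limits (rad/s): [2.39, 2.39, 3.01, 3.14, 3.14, 3.14].

### API

Orientations are given as [roll, pitch, yaw] about the fixed x, y, z axes, in that order (R = Rz(yaw) Ry(pitch) Rx(roll)).
In Python, from station import * gives the robot as it stands.
- The arm moves only by the tool apply_moves, never from a script. Its argument "steps" is a list of rows, each an object with "translation": the shift along the world's x, y, z scaled (see below), a list of three; "rotation": the turn, a rotation vector about the world's x, y, z scaled (see below), a list of three. A call has exactly 10 rows; each row is the pose to reach, as a shift and turn from the pose commanded when the call began; what a row does not reach only later rows make up. The controller multiplies each number of a shift by 250 mm and each number of a turn by 30 degrees. A row lasts 1/12 s, in which the tool goes at most 41.7 mm and 7.16 degrees, less where a joint would pass 70% of its speed; a pose out of reach is approached as far as the arm can. A call with a number of a shift or a turn outside -1 to 1 is refused whole. A call with a gripper value outside its range is refused whole. "jaw" is the closure, from -1 (fully open) to 1 (shut), so that 0 is half open, set as the call begins (left out, the last holds). The fingers move at their own pace and stop on an object; "newtons" is the grip in N (left out, the last holds). Time passes only in rows, so rows that repeat a pose let the fingers close, or fill a call up. It gives the time, the measured TCP pose, the force, the opening and the grip force at its end, in the units of the state.
- get_state(): the state, without advancing time (a new reading comes with each control period).
- grab_frame(name): name is "side" or "top"; returns the picture (400x640x3 uint8, blue, green, red); there is no depth.
- camera_model(name): a dict with "fx", "fy", "cx", "cy" (pixels), "xyz" and "rotation" of the camera in the world. Camera axes: x right, y down, z forward; pixel columns grow to the right and rows downward; lengths in m; the calibration is good to about 2 mm. A picture is of the moment at which its call begins. camera_model takes no time and is no camera call.
- job_done(): hands the job in; it is judged then, once.
The state is a dict: "t": time; "q": joint angles; "qd": joint speeds; "joint_efforts": joint torques, N m; "eef_pos": TCP position; "ee_rot": TCP orientation; "force": force on the tool from outside, world axes, zero at the start; "moment": the same for the moment, N m; "width": finger opening in m; "gripper_force": force on a finger pad.
Only numpy, scipy, OpenCV 4.12 (cv2) and the standard library are available. Lean on these libraries where they do the work, as an engineer would, in place of code of your own. Each camera call takes 0.05 s, during which the arm holds its last target. There are 200 camera calls.

### The job

The blue tube rack has dried upside down on the white drainer. Turn it over: stand it on one of its short ends on the green mat and let go, then take a fresh grip to finish turning it, and set it down gently in the middle of the balance's steel pan, right way up (the grid of holes on top, open underside down), then let go; never drop it. Leave the full yellow rack and the box of pipette tips where they are.

Things in the scene. Friction and masses are not known exactly. Their poses are not given: they have to be found in the camera images.
- rack: Blue tube rack, loose, 110 to 240 g: shell 100 mm long (own x), 50 wide (own y), 55 high (own z), walls 4 mm, outer sides flat with a white band round the foot, open underneath, 5 x 2 square holes in its top. Origin: centre of the open underside; own z points to the holed top. Starts upside down on the drainer, origin 70 mm above the bench. Grip it across its 50 mm width; it stands on either short end.
- rack_mid (a point): Middle of the blue rack, 27.5 mm from its underside along its own z.
- drainer: White ribbed plastic draining board, fixed, 190 (x) x 140 (y) mm, top of its ribs 15 mm above the bench; the ribs run along x. Origin at the centre of its underside.
- mat: Green flat mat, fixed, 160 x 160 mm, 3 mm thick: clear working space for standing the rack on its end. Origin at the centre of its underside.
- balance: White laboratory balance, fixed: housing 240 (x) x 190 (y) mm and 55 mm high, its display strip towards the robot (its own -x). Origin on the bench directly under the middle of the pan; the housing reaches from 150 mm before to 90 mm behind the origin in its own x.
- pan (a point): Centre of the top face of the balance's square steel pan, 160 x 160 mm, level, 65 mm above the bench; nothing on the balance is higher. The pan does not move.
- full_rack: Yellow rack of the same size, right way up, holding capped tubes (99 mm tall in all); a bystander. Origin at the centre of its underside.
- tip_box: White box of blue pipette tips, 85 x 120 mm, 72 mm tall; a bystander. Origin at the centre of its underside.
There are look-alikes about, which are no part of the job. What is shaped like the rack but red is not meant.

How it is judged:
On the way:
1. the rack stands on a short end on the green mat, let go (angle between the x axis of rack and the z axis of mat, either way round below 0.1 rad and horizontal distance between rack_mid and mat below 0.075 m and height (world z) of rack_mid below 0.062 m and linear speed of rack below 0.03 m/s and contact force between the fingers and rack below 0.1 N), for 0.2 s.
At the end, for the whole second after the job is handed in: The blue rack rests, released and still, right way up (within 0.1 rad) on the balance pan, its middle within 30 mm of the pan's centre and its underside within 6 mm of the pan's surface (angle between rack's own z axis and vertical below 0.1 rad and horizontal distance between rack_mid and pan below 0.03 m and z of rack in the frame of pan between -0.006 and 0.006 m and linear speed of rack below 0.02 m/s and contact force between the fingers and rack below 0.1 N); the robot touches nothing.
It fails at once if the rack is dropped: out of the fingers it moves faster than 0.6 m/s (a fall of about 20 mm) (contact force between the fingers and rack below 0.01 N and linear speed of rack above 0.6 m/s).
It fails at once if a bystander (yellow rack or tip box) is moved by more than 40 mm (distance of any of full_rack, tip_box from where it was at the start of the episode above 0.04 m).
It fails at once if the rack is driven onto the balance with more than 40 N (contact force between rack and balance above 40 N).
It also fails if it takes over 67 s, if anything falls off the work surface, if the arm or the gripper's body presses on something with over 40 N, if the wrist force passes 120 N, or if a joint passes its speed limit or range.

## Working session

There is one attempt and no reset: what is moved stays moved. The work goes in short steps, Python scripts to look and compute and a tool call to move; the robot and the scene stay as the last step left them, time stands still between calls to the robot, and variables do not carry over. Pictures are saved under pics/ and viewed, at most 10 in all, crops included, and the job is handed in when it is done.

Besides the shell and the picture viewer there is one more tool, called after ">>>" as name(argument=value, ...) on one line, values as JSON. apply_moves: Moves the arm, as the interface text tells. Shifts and turns lie within -1 to 1; 1 stands for 250 mm of shift or 30 degrees of turn. Its arguments: {"type":"object","properties":{"steps":{"type":"array"},"jaw":{"type":"number"},"newtons":{"type":"number"}},"required":["steps"]}

```bash
mkdir -p pics; ls
python3 - <<'E'
from station import *
import cv2
for n in("side","top"):
    cv2.imwrite(f"pics/{n}0.png",grab_frame(n)); print(n,camera_model(n))
s=get_state();print({k:s[k] for k in s if k in("t","eef_pos","ee_rot","width","force")}, [k for k in globals() if 'hold' in k], globals().get('hold_point_z'))
E
```

```text
pics
side {'fx': 383.55468586384603, 'fy': 383.55468586384603, 'cx': 320.46353726552286, 'cy': 195.24475250840146, 'xyz': array([0.43377016, 0.80801466, 0.58398715]), 'rotation': array([-2.13757479, -0.00537754, -3.05703325])}
top {'fx': 498.95326659371, 'fy': 498.95326659371, 'cx': 328.87368987144896, 'cy': 200.78315923314796, 'xyz': array([ 0.39045573, -0.01880594,  1.33590529]), 'rotation': array([-3.05416268,  0.0131889 , -1.56732652])}
{'t': 0.1, 'eef_pos': array([ 0.23433756, -0.6325586 ,  0.22573403]), 'ee_rot': array([ 3.14013250e+00, -1.49416857e-04, -2.78684682e+00]), 'force': array([ 0.30196315, -0.35604097, -0.70265559]), 'width': 0.08771625057799697} ['hold_point_z'] 0.0188
```

View pics/side0.png

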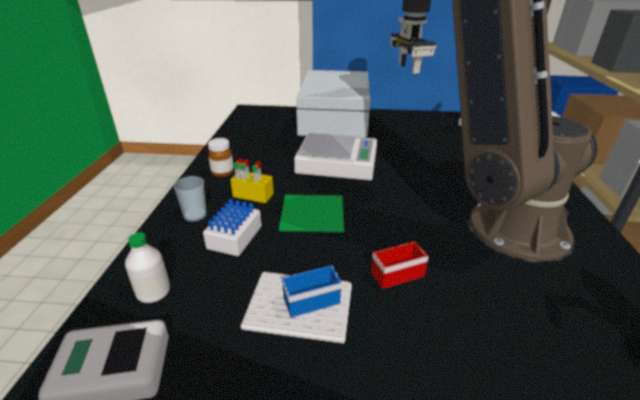

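View pics/top0.png

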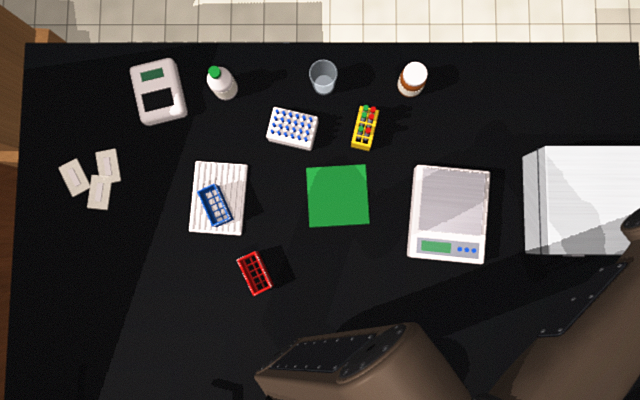

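Side view: the blue rack is at (312,290) on the drainer, with a red look-alike at (400,264). Top view: the blue rack is at (215,205), the red one at (254,272), the mat at (338,196) and the balance at (449,213). There is also a grey device at (158,92) and a white box at (600,200). The blue rack on the white drainer fits the description, and the balance with the steel pan is the one at (449,213). I'll confirm with an enlarged crop.

```bash
cat > h.py <<'E'
from station import *
import numpy as np, cv2
from scipy.spatial.transform import Rotation as R
def cam(n):
    c=camera_model(n); return c,R.from_euler('xyz',c['rotation']).as_matrix(),np.array(c['xyz'])
def ray(n,uv):
    c,M,o=cam(n); d=M@np.array([(uv[0]-c['cx'])/c['fx'],(uv[1]-c['cy'])/c['fy'],1]); return o,d
def atz(n,uv,z):
    o,d=ray(n,uv); return o+d*(z-o[2])/d[2]
def tri(a,b):
    o1,d1=ray('top',a);o2,d2=ray('side',b)
    t=np.linalg.lstsq(np.c_[d1,-d2],o2-o1,rcond=None)[0]
    p,q=o1+t[0]*d1,o2+t[1]*d2
    return (p+q)/2,np.linalg.norm(p-q)
def proj(n,p):
    c,M,o=cam(n); v=M.T@(np.array(p)-o); return np.array([c['fx']*v[0]/v[2]+c['cx'],c['fy']*v[1]/v[2]+c['cy']])
def crop(im,x,y,w,h,k): return cv2.resize(im[y:y+h,x:x+w],None,fx=k,fy=k,interpolation=cv2.INTER_CUBIC)
E
python3 - <<'E'
from h import *
t=cv2.imread('pics/top0.png');s=cv2.imread('pics/side0.png')
a=crop(t,185,155,66,85,6)  # 396x510
b=crop(s,240,260,120,85,3.3)
out=np.zeros((600,800,3),np.uint8); out[:a.shape[0],:a.shape[1]]=a; out[:b.shape[0],400:400+b.shape[1]]=b
c=crop(t,400,155,100,115,2.6); out[290:290+c.shape[0],400:400+c.shape[1]]=c
cv2.imwrite('pics/c1.png',out)
print(atz('top',(338,196),.003),atz('side',(313,213),.003))
E
```

```text
[ 0.52017925 -0.02526773  0.003     ] [ 0.51995608 -0.01341576  0.003     ]
```

View pics/c1.png

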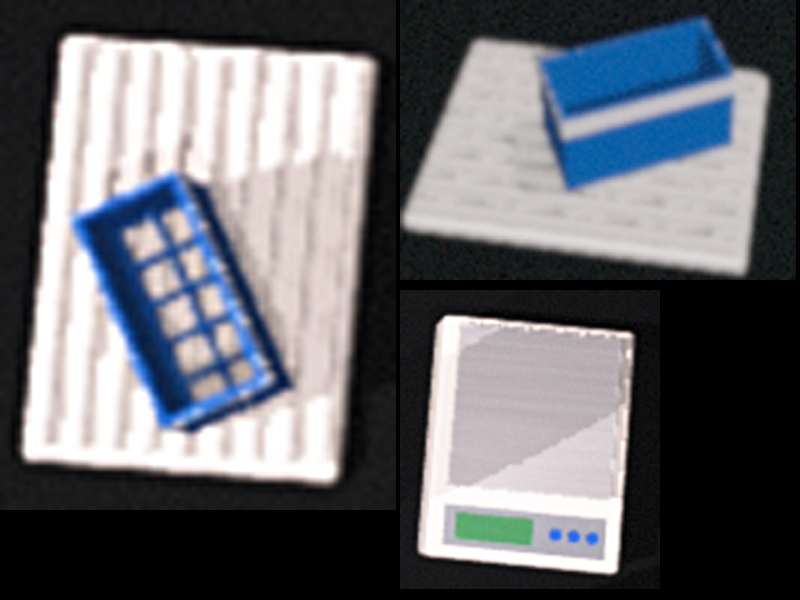

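The crop confirms it: a blue, upside-down (open rim up) rack on the ribbed white drainer, with rim corners at crop (76,215), (182,172), (274,385), (165,424). The balance shows its pan at crop (458,325)–(618,498). Next I triangulate.

Run:
```python
from h import *
np.set_printoptions(precision=4,suppress=True)
T=lambda p:(p[0]/6+185,p[1]/6+155); S=lambda p:((p[0]-400)/3.3+240,p[1]/3.3+260)
P=[]
for n,a,b in [('TL',(76,215),(557,115)),('TR',(182,172),(542,60)),('BR',(274,385),(708,18)),('BL',(165,424),(732,73))]:
    p,e=tri(T(a),S(b)); q=atz('top',T(a),.07);P.append(q); print(n,p,e,q)
P=np.array(P); print('rack',P.mean(0), 'yaw',np.degrees([np.arctan2(*(P[0]-P[3])[[1,0]]),np.arctan2(*(P[1]-P[2])[[1,0]])]),np.linalg.norm(P[0]-P[3]),np.linalg.norm(P[0]-P[1]))
B=[atz('top',((x-400)/2.6+400,(y-290)/2.6+155),.065) for x,y in [(458,325),(632,335),(618,498),(448,487)]]
print('pan',np.array(B),np.mean(B,0))
M=[atz('top',p,.003) for p in[(306,167),(367,165),(369,225),(308,227)]];print('mat',np.mean(M,0))
for a,b in [((306,167),(345,231)) ]: pass
print('pan side corners',[tri(((x-400)/2.6+400,(y-290)/2.6+155),s) for (x,y),s in [((458,325),(297,161)),((618,498),(356,138))]])
print('box near corner', [tri(a,b) for a,b in[((545,146),(300,95)),((525,153),(300,137)),((528,255),(370,137))]])
for n,p in [('tip',(293,128)),('yel',(365,127))]: print(n,atz('top',p,.07))
```

```text
TL [0.528  0.3349 0.0688] 0.0033888744513980128 [0.5262 0.3343 0.07  ]
TR [0.5454 0.2907 0.0646] 0.00010244400073123413 [0.5447 0.2894 0.07  ]
BR [0.4536 0.249  0.066 ] 0.0008990752226373066 [0.4538 0.2481 0.07  ]
BL [0.4372 0.2946 0.0681] 7.252453554459192e-05 [0.4371 0.2941 0.07  ]
rack [0.4905 0.2915 0.07  ] yaw [24.3191 24.4229] 0.09769098636033607 0.0486247541521793
pan [[ 0.5856 -0.2411  0.065 ]
 [ 0.5759 -0.4118  0.065 ]
 [ 0.4158 -0.3943  0.065 ]
 [ 0.4259 -0.2293  0.065 ]] [ 0.5008 -0.3191  0.065 ]
mat [ 0.5206 -0.0239  0.003 ]
pan side corners [(array([ 0.5921, -0.2467,  0.0324]), np.float64(0.002876497191067631)), (array([ 0.4142, -0.3985,  0.0507]), np.float64(0.003719091277958682))]
box near corner [(array([ 0.6215, -0.5184,  0.1543]), np.float64(0.00974908008150288)), (array([ 0.6315, -0.5344, -0.0134]), np.float64(0.017802996961326614)), (array([ 0.3614, -0.5288, -0.0007]), np.float64(0.00635571590494404))]
tip [0.6898 0.0916 0.07  ]
yel [ 0.6925 -0.0942  0.07  ]
```

>>> apply_moves(steps=[{"translation":[0,0,0.16],"rotation":[0,0,0]},{"translation":[0,0,0.32],"rotation":[0,0,0]},{"translation":[0,0,0.48],"rotation":[0,0,0]},{"translation":[0,0,0.64],"rotation":[0,0,0]},{"translation":[0,0,0.8],"rotation":[0,0,0]},{"translation":[0,0,0.9],"rotation":[0,0,0]},{"translation":[0,0,0.9],"rotation":[0,0,0]},{"translation":[0,0,0.9],"rotation":[0,0,0]},{"translation":[0,0,0.9],"rotation":[0,0,0]},{"translation":[0,0,0.9],"rotation":[0,0,0]}], jaw=-1, newtons=40)

```text
t: 0.93
eef_pos: [0.2345, -0.6326, 0.4497]
ee_rot: [3.139, -0.0, -2.787]
force: [0.7, 0.9, -0.4]
width: 0.0881
gripper_force: 0.0
```

>>> apply_moves(steps=[{"translation":[0.064,0.1,0],"rotation":[0,0,0]},{"translation":[0.128,0.2,0],"rotation":[0,0,0]},{"translation":[0.192,0.3,0],"rotation":[0,0,0.02]},{"translation":[0.256,0.4,0],"rotation":[0,0,0.04]},{"translation":[0.32,0.5,0],"rotation":[0,0,0.06]},{"translation":[0.384,0.6,0],"rotation":[0,0,0.08]},{"translation":[0.448,0.7,0],"rotation":[0,0,0.1]},{"translation":[0.512,0.8,0],"rotation":[0,0,0.12]},{"translation":[0.576,0.9,0],"rotation":[0,0,0.137]},{"translation":[0.64,1.0,0],"rotation":[0,0,0.137]}])

```text
t: 1.77
eef_pos: [0.3947, -0.3814, 0.4503]
ee_rot: [3.14, -0.001, -2.715]
force: [0.6, 0.3, 0.1]
width: 0.0877
gripper_force: 0.0
```

```bash
cat > st.py <<'E'
from h import *
import json
np.set_printoptions(precision=4,suppress=True)
s=get_state();open('log.jsonl','a').write(json.dumps([list(map(float,s[k])) for k in('q','eef_pos','ee_rot')])+'\n')
print(s['t'],np.array(s['q']),s['eef_pos'],s['ee_rot'])
E
python3 st.py
```

```text
1.7667 [-0.4114  0.0874  0.1527 -0.0002 -1.6383 -0.7323] [ 0.3947 -0.3814  0.4503] [ 3.1399 -0.0012 -2.7145]
```

>>> apply_moves(steps=[{"translation":[0.05,0.1,-0.04],"rotation":[0,0,0]},{"translation":[0.1,0.2,-0.08],"rotation":[0,0,0]},{"translation":[0.15,0.3,-0.12],"rotation":[0,0,0]},{"translation":[0.2,0.4,-0.16],"rotation":[0,0,0]},{"translation":[0.25,0.5,-0.2],"rotation":[0,0,0]},{"translation":[0.3,0.6,-0.24],"rotation":[0,0,0]},{"translation":[0.35,0.7,-0.28],"rotation":[0,0,0]},{"translation":[0.4,0.8,-0.32],"rotation":[0,0,0]},{"translation":[0.45,0.9,-0.36],"rotation":[0,0,0]},{"translation":[0.5,1.0,-0.4],"rotation":[0,0,0]}])

```text
t: 2.6
eef_pos: [0.5192, -0.1316, 0.35]
ee_rot: [3.141, -0.002, -2.715]
force: [0.5, -0.4, -0.3]
width: 0.0879
gripper_force: 0.0
```

```bash
python3 st.py
```

```text
2.6 [ 0.1179  0.0711 -0.0824 -0.0001 -1.4193 -1.262 ] [ 0.5192 -0.1316  0.35  ] [ 3.1409 -0.0018 -2.7149]
```

>>> apply_moves(steps=[{"translation":[0,0.1,0],"rotation":[0.041,-0.091,0]},{"translation":[0,0.2,0],"rotation":[0.083,-0.182,0]},{"translation":[0,0.3,0],"rotation":[0.124,-0.273,0]},{"translation":[0,0.4,0],"rotation":[0.165,-0.364,0]},{"translation":[0,0.5,0],"rotation":[0.207,-0.455,0]},{"translation":[0,0.6,0],"rotation":[0.248,-0.547,0]},{"translation":[0,0.7,0],"rotation":[0.289,-0.638,0]},{"translation":[0,0.8,0],"rotation":[0.33,-0.729,0]},{"translation":[0,0.9,0],"rotation":[0.372,-0.82,0]},{"translation":[0,1.0,0],"rotation":[0.413,-0.911,0]}])

```text
t: 3.43
eef_pos: [0.5188, 0.1181, 0.3509]
ee_rot: [3.141, 0.526, -2.715]
force: [0.6, -0.5, 0.7]
width: 0.0877
gripper_force: 0.0
```

```bash
python3 st.py
```

```text
3.4333 [ 0.6852 -0.2708 -0.5643  0.1836 -0.7746 -1.9277] [0.5188 0.1181 0.3509] [ 3.1409  0.5256 -2.715 ]
```

```bash
cat > kin.py <<'E'
from h import *
import json,itertools
from scipy.optimize import least_squares as ls
np.set_printoptions(precision=3,suppress=True)
rows=[json.loads(l) for l in open('log.jsonl')]+[[[-0.928,0.359,0.012,0,-1.224,-0.288],[0.2343,-0.6326,0.2257],[3.1401,0,-2.7868]]]
def fk(q,p,s4,s6):
    a0,h,L1,L2,e,D,c,o1=p; r=lambda ax,a:R.from_euler(ax,a)
    A=r('z',q[0]+o1)*r('y',q[1]); B=A*r('y',-q[2]); C=B*r('x',s4*q[3])*r('y',-q[4])
    x=r('z',q[0]+o1).apply([a0,0,h])+A.apply([0,0,L1])+B.apply([L2,0,e])+C.apply([D,0,0])
    return x,C*r('x',s6*q[5]+c)*r('y',np.pi/2)
best=None
for s4,s6 in itertools.product((1,-1),(1,-1)):
  for c0 in(0,1.5,3,-1.5):
    def f(p):
        o=[]
        for q,x,e in rows:
            X,O=fk(q,p,s4,s6); o+=list(X-x)+list(.3*(R.from_euler('xyz',e).inv()*O).as_rotvec())
        return np.array(o+list(1e-4*(p-p0)))
    p0=np.array([0,.4,.4,.4,0,.25,c0,-.288]); z=ls(f,p0)
    if best is None or z.cost<best[0]: best=(z.cost,z.x,s4,s6)
cost,P,s4,s6=best
lo=np.array([-3.07,-1.43,-1.02,-3.03,-3.05,-3.03]);hi=np.array([3.07,2.12,1.25,1.67,0,3.03])
def ik(x,O,q0):
    g=lambda q:np.r_[fk(q,P,s4,s6)[0]-x,.3*(O.inv()*fk(q,P,s4,s6)[1]).as_rotvec()]
    z=ls(g,np.clip(q0,lo+.01,hi-.01),bounds=(lo,hi)); return z.x,np.linalg.norm(z.fun)
def pose(g,yaw,tilt):
    "g grasp point, yaw deg of rack plane, tilt deg (+outward); gives TCP and orientation"
    O=R.from_euler('z',yaw-180,degrees=True)*R.from_euler('xyz',[180,tilt,0],degrees=True)
    return np.array(g)+O.apply([0,0,hold_point_z]),O
E
python3 - <<'E'
from kin import *
print(cost,P,s4,s6)
def chk(n,g,yaw,ts):
    q=np.array(rows[2][0])
    for t in ts:
        x,O=pose(g,yaw,t); q,r=ik(x,O,q); print(n,t,yaw,'tcp',x,'q',q,'err %.4f'%r)
u=np.array([np.cos(np.radians(24.4)),np.sin(np.radians(24.4)),0])
chk('grab',np.array([.4905,.2915,.05])-.015*u,24.4,[30,35,40])
for y in(-10,0,10): chk('stand',[.52,-.024,.068],y,[30,0,-30,-50,-60])
chk('regrab',[.50,-.024,.073],0,[20,30,40])
for y in(-20,0,15): chk('pan',np.array([.501,-.319,.1])+.02*np.array([np.cos(np.radians(y)),np.sin(np.radians(y)),0]),y,[0,-30,-50,-60])
E
```

```text
0.002120201927682799 [ 0.039  0.355  0.677  0.453 -0.073  0.535 -1.884 -0.324] -1 -1
grab 30 24.4 tcp [0.485 0.289 0.034] q [ 0.856  0.337 -0.843  0.708 -0.    -2.687] err 0.0466
grab 35 24.4 tcp [0.487 0.29  0.035] q [ 0.855  0.315 -0.846  1.054 -0.    -3.03 ] err 0.0690
grab 40 24.4 tcp [0.488 0.29  0.036] q [ 0.853  0.293 -0.849  1.057 -0.    -3.03 ] err 0.0916
stand 30 -10 tcp [ 0.529 -0.026  0.052] q [ 0.269  0.264 -0.905  0.729 -0.    -2.72 ] err 0.0443
stand 0 -10 tcp [ 0.52  -0.024  0.049] q [ 0.278  0.384 -0.506  0.    -0.681 -2.013] err 0.0000
stand -30 -10 tcp [ 0.511 -0.022  0.052] q [ 0.236  0.714  0.002 -0.044 -1.381 -1.951] err 0.0000
stand -50 -10 tcp [ 0.506 -0.021  0.056] q [ 0.223  0.976  0.321 -0.057 -1.787 -1.944] err 0.0000
stand -60 -10 tcp [ 0.504 -0.021  0.059] q [ 0.219  1.112  0.473 -0.065 -1.978 -1.945] err 0.0000
stand 30 0 tcp [ 0.529 -0.024  0.052] q [ 0.233  0.354 -1.02  -2.979 -0.283  1.182] err 0.0156
stand 0 0 tcp [ 0.52  -0.024  0.049] q [ 0.278  0.399 -0.893 -2.798 -0.     0.96 ] err 0.0946
stand -30 0 tcp [ 0.511 -0.024  0.052] q [ 0.293  0.715  
[... 1434 characters left out ...]
 -0.295 -0.    -0.848 -1.335] err 0.0000
pan -30 0 tcp [ 0.512 -0.319  0.084] q [-0.064  0.747  0.181  0.191 -1.498 -1.558] err 0.0000
pan -50 0 tcp [ 0.507 -0.319  0.088] q [-0.011  1.007  0.497  0.269 -1.894 -1.577] err 0.0000
pan -60 0 tcp [ 0.505 -0.319  0.091] q [ 0.006  1.142  0.651  0.316 -2.082 -1.562] err 0.0000
pan 0 15 tcp [ 0.52  -0.314  0.081] q [-0.218  0.424 -0.302 -0.    -0.845 -1.08 ] err 0.0000
pan -30 15 tcp [ 0.511 -0.316  0.084] q [ 0.014  0.71   0.096  0.278 -1.415 -1.42 ] err 0.0000
pan -50 15 tcp [ 0.506 -0.318  0.088] q [ 0.094  0.956  0.364  0.378 -1.774 -1.473] err 0.0000
pan -60 15 tcp [ 0.505 -0.318  0.091] q [ 0.119  1.084  0.494  0.432 -1.943 -1.471] err 0.0000
```

```bash
sed -i "s/a0,h,L1,L2,e,D,c,o1=p;/a0,h,L1,L2,e,D,c,o1,d=p;/; s/apply(\[a0,0,h\])/apply([a0,d,h])/; s/,c0,-.288\])/,c0,0,-.19])/" kin.py
cat > t.py <<'E'
from kin import *
print(cost,P,s4,s6)
def chk(n,g,yaw,ts):
    q=np.array(rows[2][0])
    for t in ts:
        x,O=pose(g,yaw,t); q,r=ik(x,O,q); print(n,t,yaw,'q',q,'err %.4f'%r)
u=np.array([np.cos(np.radians(24.4)),np.sin(np.radians(24.4)),0])
chk('grab',np.array([.4905,.2915,.05])-.015*u,24.4,[30,20,10,0,-20])
for y in(-10,0,20): chk('stand',[.50,-.024,.068],y,[-50,-60,-70,-80])
for y in (0,20): chk('regrab',[.50,-.024,.073],y,[40,30,20,10])
for y in(-20,0,15): chk('pan',np.array([.501,-.319,.1])+.02*np.array([np.cos(np.radians(y)),np.sin(np.radians(y)),0]),y,[-50,-60,-70])
E
python3 t.py
```

```text
0.00024947309284440805 [ 0.024  0.272  0.651  0.439 -0.039  0.46  -1.59  -0.02  -0.178] -1 -1
grab 30 24.4 q [ 1.012  0.29  -0.826  0.936 -0.213 -3.03 ] err 0.0531
grab 20 24.4 q [ 1.032  0.327 -0.824  0.894 -0.226 -3.03 ] err 0.0076
grab 10 24.4 q [ 0.957  0.358 -0.671  0.221 -0.397 -2.299] err 0.0000
grab 0 24.4 q [ 0.885  0.424 -0.498 -0.    -0.649 -2.029] err 0.0000
grab -20 24.4 q [ 0.789  0.616 -0.17  -0.128 -1.119 -1.858] err 0.0000
stand -50 -10 q [ 0.135  0.885  0.121 -0.221 -1.656 -1.798] err 0.0000
stand -60 -10 q [ 0.12   1.004  0.239 -0.245 -1.828 -1.794] err 0.0000
stand -70 -10 q [ 0.11   1.121  0.344 -0.273 -1.99  -1.796] err 0.0000
stand -80 -10 q [ 0.105  1.234  0.434 -0.304 -2.139 -1.804] err 0.0000
stand -50 0 q [ 0.205  0.887  0.125 -0.142 -1.672 -1.724] err 0.0000
stand -60 0 q [ 0.195  1.006  0.243 -0.158 -1.845 -1.722] err 0.0000
stand -70 0 q [ 0.189  1.123  0.349 -0.175 -2.008 -1.723] err 0.0000
stand -80 0 q [ 0.186  1.236  0.439 -0.196 -2.159 -1.729] err 0.0000
stand -50 20 q [ 0.349  0.871  0.081  0.015 -1.653 -1.576] err 0.0000
stand -60 20 q [ 0.35   0.
[... 651 characters left out ...]
-1.308] err 0.0000
regrab 10 20 q [ 0.328  0.261 -0.75  -0.019 -0.386 -1.532] err 0.0000
pan -50 -20 q [-0.276  0.984  0.472 -0.043 -1.931 -1.639] err 0.0000
pan -60 -20 q [-0.279  1.107  0.613 -0.051 -2.123 -1.642] err 0.0000
pan -70 -20 q [-0.28   1.228  0.742 -0.062 -2.305 -1.648] err 0.0000
pan -50 0 q [-0.14   0.943  0.371  0.128 -1.863 -1.449] err 0.0000
pan -60 0 q [-0.133  1.06   0.492  0.149 -2.04  -1.446] err 0.0000
pan -70 0 q [-0.128  1.176  0.602  0.173 -2.208 -1.436] err 0.0000
pan -50 15 q [-0.037  0.894  0.247  0.247 -1.765 -1.332] err 0.0000
pan -60 15 q [-0.022  1.006  0.348  0.28  -1.926 -1.335] err 0.0000
pan -70 15 q [-0.011  1.118  0.44   0.316 -2.078 -1.33 ] err 0.0000
```

>>> apply_moves(steps=[{"translation":[-0.016,0.067,-0.068],"rotation":[-0.028,0.061,0]},{"translation":[-0.031,0.135,-0.137],"rotation":[-0.055,0.121,0]},{"translation":[-0.047,0.202,-0.205],"rotation":[-0.083,0.182,0]},{"translation":[-0.062,0.27,-0.274],"rotation":[-0.11,0.243,0]},{"translation":[-0.078,0.337,-0.342],"rotation":[-0.138,0.304,0]},{"translation":[-0.094,0.404,-0.41],"rotation":[-0.165,0.364,0]},{"translation":[-0.109,0.472,-0.479],"rotation":[-0.193,0.425,0]},{"translation":[-0.125,0.539,-0.547],"rotation":[-0.22,0.486,0]},{"translation":[-0.14,0.607,-0.616],"rotation":[-0.248,0.546,0]},{"translation":[-0.156,0.674,-0.684],"rotation":[-0.275,0.607,0]}])

```text
t: 4.27
eef_pos: [0.4795, 0.2856, 0.1786]
ee_rot: [-3.14, 0.171, -2.715]
force: [-0.2, 1.0, 0.6]
width: 0.0878
gripper_force: 0.0
```

```bash
python3 st.py; sed -i "s/o1,d=p;/o1,d,d2,d3=p;/; s/r('x',s4\*q\[3\])\*r('y',-q\[4\])$/r('x',s4*q[3]);C0=C;C=C*r('y',-q[4])/; s/C.apply(\[D,0,0\])/C.apply([D,0,d3])+C0.apply([0,d2,0])/; s/c0,0,-.19\]/c0,0,-.19,0,0]/" kin.py; python3 t.py; python3 -c "
from kin import *
for q,x,e in rows:
  X,O=fk(q,P,s4,s6); print(X-x,(R.from_euler('xyz',e).inv()*O).as_rotvec())"
```

```text
4.2667 [ 0.9481  0.1039 -0.5035  0.1179 -0.8185 -2.1665] [0.4795 0.2856 0.1786] [-3.1405  0.1713 -2.7148]
1.3634573635493647e-07 [ 0.002  0.198  0.601  0.465 -0.001  0.376 -1.57   0.     0.014 -0.206
 -0.004] -1 -1
grab 30 24.4 q [ 0.851  0.252 -0.821 -0.072 -0.    -1.871] err 0.0647
grab 20 24.4 q [ 0.769  0.22  -1.02   1.016 -0.102 -2.914] err 0.0201
grab 10 24.4 q [ 0.943  0.294 -0.715  0.213 -0.418 -2.277] err 0.0000
grab 0 24.4 q [ 0.892  0.371 -0.483 -0.    -0.717 -2.037] err 0.0000
grab -20 24.4 q [ 0.803  0.555 -0.154 -0.136 -1.192 -1.876] err 0.0000
stand -50 -10 q [ 0.15   0.775  0.096 -0.25  -1.733 -1.825] err 0.0000
stand -60 -10 q [ 0.133  0.877  0.195 -0.281 -1.902 -1.822] err 0.0000
stand -70 -10 q [ 0.121  0.976  0.28  -0.316 -2.061 -1.827] err 0.0000
stand -80 -10 q [ 0.113  1.069  0.351 -0.356 -2.211 -1.84 ] err 0.0000
stand -50 0 q [ 0.216  0.778  0.064 -0.167 -1.716 -1.735] err 0.0000
stand -60 0 q [ 0.205  0.881  0.159 -0.187 -1.881 -1.732] err 0.0000
stand -70 0 q [ 0.198  0.98   0.24  -0.208 -2.037 -1.734] err 0.0000
stand -80 0 q [ 0.193  1.074  0.306 -0.233 -
[... 921 characters left out ...]
r 0.0000
pan -60 -20 q [-0.28   0.996  0.463 -0.069 -2.083 -1.64 ] err 0.0000
pan -70 -20 q [-0.282  1.094  0.552 -0.082 -2.248 -1.645] err 0.0000
pan -50 0 q [-0.158  0.853  0.191  0.123 -1.774 -1.444] err 0.0000
pan -60 0 q [-0.152  0.952  0.27   0.14  -1.928 -1.445] err 0.0000
pan -70 0 q [-0.149  1.046  0.334  0.159 -2.071 -1.443] err 0.0000
pan -50 15 q [-0.073  0.802  0.027  0.255 -1.638 -1.333] err 0.0000
pan -60 15 q [-0.061  0.896  0.086  0.284 -1.776 -1.345] err 0.0000
pan -70 15 q [-0.054  0.988  0.132  0.314 -1.905 -1.353] err 0.0000
[ 0. -0.  0.] [ 0.  0. -0.]
[-0. -0. -0.] [ 0.  0. -0.]
[-0.  0. -0.] [-0.  0.  0.]
[ 0.  0. -0.] [-0. -0. -0.]
[-0. -0.  0.] [ 0.001  0.    -0.   ]
```

```bash
cat > t2.py <<'E'
from kin import *
def U(y): return np.array([np.cos(np.radians(y)),np.sin(np.radians(y)),0])
def chk(n,g,yaw,ts,q):
    for t in ts:
        x,O=pose(g,yaw,t); q,r=ik(x,O,q); print(n,t,yaw,'tcp',x,'q',q,'err %.4f'%r)
    return q
q0=np.array(rows[4-1][0])
print(q0)
qa=chk('grab',np.array([.4905,.2915,.05])+.02*U(24.4),24.4,[0,-30,-50,-60],q0)
for y in(0,10,20,30,40):
    chk('stand',[.50,-.024,.073],y,[-60,-30,0,15,20,25,30],qa)
for y in(-45,-30,-14,0,15):
    chk('pan',np.array([.501,-.319,.1])-.01*U(y),y,[-60,-30,0,20,30],qa)
for n,p in [('glass',(322,88)),('bottle',(226,95)),('jar',(410,90)),('grey',(160,92))]: print(n,atz('top',p,.02))
E
python3 t2.py | grep -v "0 tcp.*xx"
```

```text
[ 0.948  0.104 -0.504  0.118 -0.818 -2.167]
grab 0 24.4 tcp [0.509 0.3   0.031] q [ 0.863  0.416 -0.403  0.    -0.751 -2.008] err 0.0000
grab -30 24.4 tcp [0.5   0.296 0.034] q [ 0.756  0.702  0.078 -0.164 -1.449 -1.839] err 0.0000
grab -50 24.4 tcp [0.496 0.294 0.038] q [ 0.717  0.911  0.347 -0.231 -1.851 -1.826] err 0.0000
grab -60 24.4 tcp [0.494 0.293 0.041] q [ 0.703  1.015  0.468 -0.269 -2.039 -1.836] err 0.0000
stand -60 0 tcp [ 0.484 -0.024  0.064] q [ 0.205  0.875  0.16  -0.187 -1.888 -1.733] err 0.0000
stand -30 0 tcp [ 0.491 -0.024  0.057] q [ 0.248  0.561 -0.157 -0.126 -1.364 -1.761] err 0.0000
stand 0 0 tcp [ 0.5   -0.024  0.054] q [ 0.345  0.262 -0.583 -0.    -0.726 -1.916] err 0.0000
stand 15 0 tcp [ 0.505 -0.024  0.055] q [ 0.392  0.137 -0.945  0.388 -0.264 -2.327] err 0.0000
stand 20 0 tcp [ 0.506 -0.024  0.055] q [ 0.342  0.112 -1.02   0.537 -0.157 -2.428] err 0.0143
stand 25 0 tcp [ 0.508 -0.024  0.056] q [ 0.318  0.099 -1.02   0.465 -0.099 -2.328] err 0.0331
stand 30 0 tcp [ 0.509 -0.024  0.057] q [ 0.309  0.12  -0.942 -0.    -0.006 -1.841] err 0.0479
stand -60 10
[... 4449 characters left out ...]
0.222 -0.514 -1.074] err 0.0000
pan 30 0 tcp [ 0.5   -0.319  0.084] q [-0.418  0.207 -0.491 -0.501 -0.435 -0.743] err 0.0000
pan -60 15 tcp [ 0.476 -0.326  0.091] q [-0.074  0.862  0.005  0.293 -1.728 -1.351] err 0.0000
pan -30 15 tcp [ 0.482 -0.324  0.084] q [-0.129  0.582 -0.18   0.198 -1.304 -1.281] err 0.0000
pan 0 15 tcp [ 0.491 -0.322  0.081] q [-0.247  0.349 -0.366 -0.    -0.856 -1.062] err 0.0000
pan 20 15 tcp [ 0.498 -0.32   0.082] q [-0.403  0.268 -0.391 -0.35  -0.663 -0.656] err 0.0000
pan 30 15 tcp [ 0.5   -0.319  0.084] q [-0.54   0.261 -0.359 -0.621 -0.665 -0.329] err 0.0000
glass [0.812 0.019 0.02 ]
bottle [0.792 0.278 0.02 ]
jar [ 0.806 -0.219  0.02 ]
grey [0.801 0.458 0.02 ]
```

>>> apply_moves(steps=[{"translation":[0.024,0.011,0.012],"rotation":[-0.041,0.091,0]},{"translation":[0.048,0.022,0.024],"rotation":[-0.083,0.182,0]},{"translation":[0.072,0.032,0.036],"rotation":[-0.124,0.273,0]},{"translation":[0.096,0.043,0.048],"rotation":[-0.165,0.364,0]},{"translation":[0.12,0.054,0.06],"rotation":[-0.207,0.455,0]},{"translation":[0.144,0.065,0.072],"rotation":[-0.248,0.547,0]},{"translation":[0.168,0.076,0.084],"rotation":[-0.289,0.638,0]},{"translation":[0.192,0.086,0.096],"rotation":[-0.33,0.729,0]},{"translation":[0.216,0.097,0.108],"rotation":[-0.372,0.82,0]},{"translation":[0.24,0.108,0.12],"rotation":[-0.413,0.911,0]}])

```text
t: 5.1
eef_pos: [0.5403, 0.3122, 0.2095]
ee_rot: [-3.141, -0.354, -2.715]
force: [0.6, -0.0, -0.2]
width: 0.0877
gripper_force: 0.0
```

>>> apply_moves(steps=[{"translation":[0.024,0.011,0],"rotation":[-0.041,0.091,0]},{"translation":[0.048,0.022,0],"rotation":[-0.083,0.182,0]},{"translation":[0.072,0.032,0],"rotation":[-0.124,0.273,0]},{"translation":[0.096,0.043,0],"rotation":[-0.165,0.364,0]},{"translation":[0.12,0.054,0],"rotation":[-0.207,0.455,0]},{"translation":[0.144,0.065,0],"rotation":[-0.248,0.547,0]},{"translation":[0.168,0.076,0],"rotation":[-0.289,0.638,0]},{"translation":[0.192,0.086,0],"rotation":[-0.33,0.729,0]},{"translation":[0.216,0.097,0],"rotation":[-0.372,0.82,0]},{"translation":[0.24,0.108,0],"rotation":[-0.413,0.911,0]}])

```text
t: 5.93
eef_pos: [0.6004, 0.3393, 0.2091]
ee_rot: [3.142, -0.878, -2.715]
force: [0.2, 0.1, -0.7]
width: 0.0882
gripper_force: 0.0
```

>>> apply_moves(steps=[{"translation":[0,0,-0.03],"rotation":[-0.025,0.05,0]},{"translation":[0,0,-0.08],"rotation":[-0.05,0.1,0]},{"translation":[0,0,-0.14],"rotation":[-0.075,0.16,0]},{"translation":[0,0,-0.2],"rotation":[-0.1,0.22,0]},{"translation":[0,0,-0.26],"rotation":[-0.12,0.27,0]},{"translation":[-0.005,0,-0.32],"rotation":[-0.138,0.304,0]},{"translation":[-0.01,0,-0.37],"rotation":[-0.138,0.304,0]},{"translation":[-0.01,0,-0.41],"rotation":[-0.138,0.304,0]},{"translation":[-0.01,0,-0.41],"rotation":[-0.138,0.304,0]},{"translation":[-0.01,0,-0.41],"rotation":[-0.138,0.304,0]}])

```text
t: 6.77
eef_pos: [0.5979, 0.3396, 0.1083]
ee_rot: [3.141, -1.047, -2.715]
force: [-0.3, 0.2, 0.3]
width: 0.0879
gripper_force: 0.0
```

```bash
python3 st.py
python3 - <<'E'
from h import *
t=grab_frame('top');s=grab_frame('side')
a=crop(t,170,130,130,150,3);b=crop(s,200,200,200,150,2)
out=np.zeros((460,800,3),np.uint8);out[:450,:390]=a;out[:300,395:795]=b;cv2.imwrite('pics/c2.png',out)
E
```

```text
6.7667 [ 0.6684  1.1614  0.9818 -0.3127 -2.4005 -1.9276] [0.5979 0.3396 0.1083] [ 3.1411 -1.047  -2.7148]
```

View pics/c2.png

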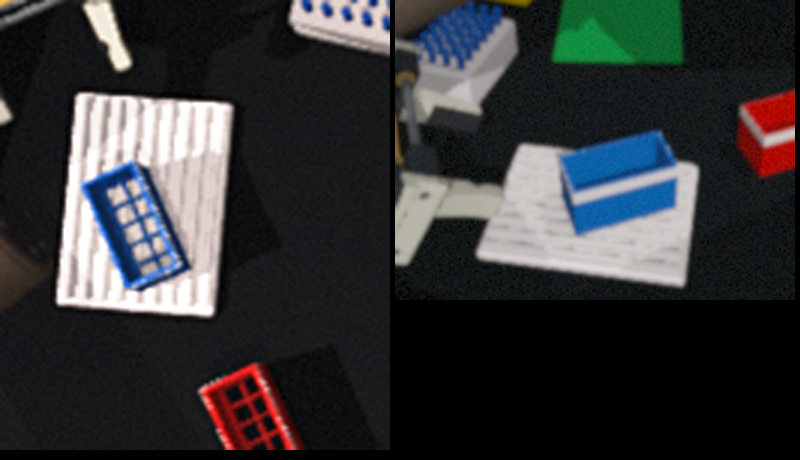

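The top crop shows the two fingers straddling the rack's long axis: the right tip is at crop (124,65) and the rack centre at (137,227). Now I go in and grip.

>>> apply_moves(steps=[{"translation":[-0.052,-0.023,-0.033],"rotation":[0,0,0]},{"translation":[-0.104,-0.046,-0.067],"rotation":[0,0,0]},{"translation":[-0.156,-0.07,-0.1],"rotation":[0,0,0]},{"translation":[-0.208,-0.093,-0.134],"rotation":[0,0,0]},{"translation":[-0.26,-0.116,-0.168],"rotation":[0,0,0]},{"translation":[-0.312,-0.14,-0.2],"rotation":[0,0,0]},{"translation":[-0.364,-0.163,-0.234],"rotation":[0,0,0]},{"translation":[-0.416,-0.186,-0.268],"rotation":[0,0,0]},{"translation":[-0.416,-0.186,-0.268],"rotation":[0,0,0]},{"translation":[-0.416,-0.186,-0.268],"rotation":[0,0,0]}])

```text
t: 7.7
eef_pos: [0.4943, 0.2933, 0.0426]
ee_rot: [3.14, -1.045, -2.713]
force: [1.3, 0.3, 0.7]
width: 0.0876
gripper_force: 0.0
```

>>> apply_moves(steps=[{"translation":[0,0,0],"rotation":[0,0,0]},{"translation":[0,0,0],"rotation":[0,0,0]},{"translation":[0,0,0],"rotation":[0,0,0]},{"translation":[0,0,0],"rotation":[0,0,0]},{"translation":[0,0,0],"rotation":[0,0,0]},{"translation":[0,0,0],"rotation":[0,0,0]},{"translation":[0,0,0],"rotation":[0,0,0]},{"translation":[0,0,0],"rotation":[0,0,0]},{"translation":[0,0,0],"rotation":[0,0,0]},{"translation":[0,0,0],"rotation":[0,0,0]}], jaw=1, newtons=40)

```text
t: 8.53
eef_pos: [0.494, 0.2931, 0.041]
ee_rot: [3.14, -1.047, -2.714]
force: [-0.0, 0.6, 0.2]
width: 0.0498
gripper_force: 40.0
```

>>> apply_moves(steps=[{"translation":[0,0,0.03],"rotation":[0,0,0]},{"translation":[0,0,0.1],"rotation":[0,0,0]},{"translation":[0,0,0.2],"rotation":[0,0,0]},{"translation":[0,0,0.31],"rotation":[0,0,0]},{"translation":[0,0,0.42],"rotation":[0,0,0]},{"translation":[0,0,0.53],"rotation":[0,0,0]},{"translation":[0,0,0.64],"rotation":[0,0,0]},{"translation":[0,0,0.74],"rotation":[0,0,0]},{"translation":[0,0,0.81],"rotation":[0,0,0]},{"translation":[0,0,0.836],"rotation":[0,0,0]}])

```text
t: 9.37
eef_pos: [0.4947, 0.2929, 0.2549]
ee_rot: [3.139, -1.041, -2.713]
force: [-0.3, 0.5, -1.3]
width: 0.0499
gripper_force: 40.0
```

>>> apply_moves(steps=[{"translation":[0,-0.04,0],"rotation":[0.041,-0.091,0]},{"translation":[0,-0.08,0],"rotation":[0.083,-0.182,0]},{"translation":[0,-0.12,0],"rotation":[0.124,-0.273,0]},{"translation":[0,-0.16,0],"rotation":[0.165,-0.364,0]},{"translation":[0,-0.2,0],"rotation":[0.207,-0.455,0]},{"translation":[0,-0.24,0],"rotation":[0.248,-0.547,0]},{"translation":[0,-0.28,0],"rotation":[0.289,-0.638,0]},{"translation":[0,-0.32,0],"rotation":[0.33,-0.729,0]},{"translation":[0,-0.36,0],"rotation":[0.372,-0.82,0]},{"translation":[0,-0.4,0],"rotation":[0.413,-0.911,0]}])

```text
t: 10.2
eef_pos: [0.4936, 0.1923, 0.2503]
ee_rot: [3.141, -0.521, -2.715]
force: [-0.5, 0.4, -2.0]
width: 0.0497
gripper_force: 40.0
```

>>> apply_moves(steps=[{"translation":[0.003,-0.04,0],"rotation":[0.041,-0.091,0]},{"translation":[0.006,-0.08,0],"rotation":[0.083,-0.182,0]},{"translation":[0.009,-0.12,0],"rotation":[0.124,-0.273,0]},{"translation":[0.012,-0.16,0],"rotation":[0.165,-0.364,0]},{"translation":[0.015,-0.2,0],"rotation":[0.207,-0.455,0]},{"translation":[0.018,-0.24,0],"rotation":[0.248,-0.547,0]},{"translation":[0.021,-0.28,0],"rotation":[0.289,-0.638,0]},{"translation":[0.024,-0.32,0],"rotation":[0.33,-0.729,0]},{"translation":[0.027,-0.36,0],"rotation":[0.372,-0.82,0]},{"translation":[0.03,-0.4,0],"rotation":[0.413,-0.911,0]}])

```text
t: 11.03
eef_pos: [0.5007, 0.0921, 0.2502]
ee_rot: [3.142, 0.002, -2.715]
force: [-0.1, 0.2, -1.3]
width: 0.0494
gripper_force: 40.0
```

>>> apply_moves(steps=[{"translation":[0.003,-0.045,0],"rotation":[0,0,0.033]},{"translation":[0.006,-0.09,0],"rotation":[0,0,0.067]},{"translation":[0.009,-0.135,0],"rotation":[0,0,0.1]},{"translation":[0.012,-0.18,0],"rotation":[0,0,0.133]},{"translation":[0.015,-0.225,0],"rotation":[0,0,0.167]},{"translation":[0.018,-0.27,0],"rotation":[0,0,0.2]},{"translation":[0.021,-0.315,0],"rotation":[0,0,0.233]},{"translation":[0.024,-0.36,0],"rotation":[0,0,0.267]},{"translation":[0.027,-0.405,0],"rotation":[0,0,0.3]},{"translation":[0.03,-0.45,0],"rotation":[0,0,0.333]}])

```text
t: 11.87
eef_pos: [0.5079, -0.0203, 0.25]
ee_rot: [3.141, -0.001, -2.54]
force: [0.4, -0.8, -2.5]
width: 0.0494
gripper_force: 40.0
```

```bash
python3 st.py
```

```text
11.8667 [ 0.3467  0.0671 -0.3106 -0.0003 -1.1943 -1.3159] [ 0.5079 -0.0203  0.25  ] [ 3.141  -0.001  -2.5401]
```

>>> apply_moves(steps=[{"translation":[0,0,-0.03],"rotation":[0.057,-0.082,0]},{"translation":[0,0,-0.08],"rotation":[0.113,-0.165,0]},{"translation":[0,0,-0.14],"rotation":[0.17,-0.247,0]},{"translation":[0,0,-0.2],"rotation":[0.226,-0.33,0]},{"translation":[0,0,-0.27],"rotation":[0.283,-0.412,0]},{"translation":[0,0,-0.34],"rotation":[0.34,-0.495,0]},{"translation":[0.01,0,-0.4],"rotation":[0.396,-0.577,0]},{"translation":[0.012,0,-0.46],"rotation":[0.453,-0.66,0]},{"translation":[0.012,0,-0.52],"rotation":[0.509,-0.742,0]},{"translation":[0.012,0,-0.56],"rotation":[0.566,-0.825,0]}])

```text
t: 12.7
eef_pos: [0.51, -0.0192, 0.1087]
ee_rot: [3.141, 0.524, -2.541]
force: [-1.1, -0.1, -3.2]
width: 0.0499
gripper_force: 40.0
```

```bash
python3 st.py
python3 - <<'E'
from h import *
t=grab_frame('top');s=grab_frame('side')
a=crop(t,270,130,130,130,3);b=crop(s,220,110,200,150,2)
out=np.zeros((400,800,3),np.uint8);out[:390,:390]=a;out[:300,395:795]=b;cv2.imwrite('pics/c3.png',out)
E
```

```text
12.7 [ 0.1134  0.0567 -0.6133 -0.5269 -0.4869 -0.6654] [ 0.51   -0.0192  0.1087] [ 3.1406  0.524  -2.5406]
```

View pics/c3.png

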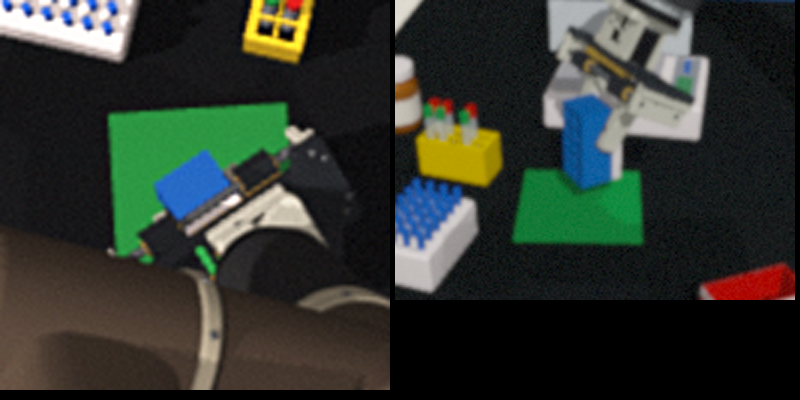

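The rack stands vertical in the fingers above the mat (side crop (587,145)), with its band facing the robot. I descend slowly.

>>> apply_moves(steps=[{"translation":[0,0,-0.04],"rotation":[0,0,0]},{"translation":[0,0,-0.08],"rotation":[0,0,0]},{"translation":[0,0,-0.12],"rotation":[0,0,0]},{"translation":[0,0,-0.15],"rotation":[0,0,0]},{"translation":[0,0,-0.175],"rotation":[0,0,0]},{"translation":[0,0,-0.185],"rotation":[0,0,0]},{"translation":[0,0,-0.192],"rotation":[0,0,0]},{"translation":[0,0,-0.198],"rotation":[0,0,0]},{"translation":[0,0,-0.204],"rotation":[0,0,0]},{"translation":[0,0,-0.204],"rotation":[0,0,0]}])

```text
t: 13.63
eef_pos: [0.512, -0.0194, 0.0593]
ee_rot: [3.141, 0.524, -2.541]
force: [0.1, 0.0, -1.3]
width: 0.0496
gripper_force: 40.0
```

Not in contact yet (the load was about -2 to -3 N), so I continue in small steps.

>>> apply_moves(steps=[{"translation":[0,0,-0.002],"rotation":[0,0,0]},{"translation":[0,0,-0.004],"rotation":[0,0,0]},{"translation":[0,0,-0.006],"rotation":[0,0,0]},{"translation":[0,0,-0.008],"rotation":[0,0,0]},{"translation":[0,0,-0.01],"rotation":[0,0,0]},{"translation":[0,0,-0.01],"rotation":[0,0,0]},{"translation":[0,0,-0.01],"rotation":[0,0,0]},{"translation":[0,0,-0.01],"rotation":[0,0,0]},{"translation":[0,0,-0.01],"rotation":[0,0,0]},{"translation":[0,0,-0.01],"rotation":[0,0,0]}])

```text
t: 14.47
eef_pos: [0.512, -0.0195, 0.0566]
ee_rot: [3.141, 0.524, -2.541]
force: [0.7, 0.1, -1.9]
width: 0.0497
gripper_force: 40.0
```

>>> apply_moves(steps=[{"translation":[0,0,-0.002],"rotation":[0,0,0]},{"translation":[0,0,-0.004],"rotation":[0,0,0]},{"translation":[0,0,-0.006],"rotation":[0,0,0]},{"translation":[0,0,-0.008],"rotation":[0,0,0]},{"translation":[0,0,-0.008],"rotation":[0,0,0]},{"translation":[0,0,-0.008],"rotation":[0,0,0]},{"translation":[0,0,-0.008],"rotation":[0,0,0]},{"translation":[0,0,-0.008],"rotation":[0,0,0]},{"translation":[0,0,-0.008],"rotation":[0,0,0]},{"translation":[0,0,-0.008],"rotation":[0,0,0]}])

```text
t: 15.3
eef_pos: [0.5122, -0.0194, 0.0553]
ee_rot: [-3.141, 0.525, -2.54]
force: [-3.4, 0.2, 7.1]
width: 0.0496
gripper_force: 40.0
```

Contact with the mat (+7 N). I release.

>>> apply_moves(steps=[{"translation":[0,0,0.001],"rotation":[0,0,0]},{"translation":[0,0,0.001],"rotation":[0,0,0]},{"translation":[0,0,0.001],"rotation":[0,0,0]},{"translation":[0,0,0.001],"rotation":[0,0,0]},{"translation":[0,0,0.001],"rotation":[0,0,0]},{"translation":[0,0,0.001],"rotation":[0,0,0]},{"translation":[0,0,0.001],"rotation":[0,0,0]},{"translation":[0,0,0.001],"rotation":[0,0,0]},{"translation":[0,0,0.001],"rotation":[0,0,0]},{"translation":[0,0,0.001],"rotation":[0,0,0]}], jaw=-1)

```text
t: 16.13
eef_pos: [0.512, -0.0195, 0.0548]
ee_rot: [3.141, 0.524, -2.541]
force: [-0.0, 1.0, 0.8]
width: 0.0874
gripper_force: 0.0
```

>>> apply_moves(steps=[{"translation":[-0.013,-0.009,0.028],"rotation":[0,0,0]},{"translation":[-0.04,-0.027,0.083],"rotation":[0,0,0]},{"translation":[-0.066,-0.045,0.139],"rotation":[0,0,0]},{"translation":[-0.1,-0.068,0.21],"rotation":[0,0,0]},{"translation":[-0.132,-0.09,0.277],"rotation":[0,0,0]},{"translation":[-0.165,-0.113,0.346],"rotation":[0,0,0]},{"translation":[-0.2,-0.137,0.42],"rotation":[0,0,0]},{"translation":[-0.235,-0.161,0.493],"rotation":[0,0,0]},{"translation":[-0.264,-0.181,0.554],"rotation":[0,0,0]},{"translation":[-0.264,-0.181,0.6],"rotation":[0,0,0]}])

```text
t: 16.97
eef_pos: [0.4449, -0.0655, 0.2069]
ee_rot: [-3.14, 0.525, -2.541]
force: [-0.0, -0.2, -0.2]
width: 0.0872
gripper_force: 0.0
```

>>> apply_moves(steps=[{"translation":[0.02,0.01,0.04],"rotation":[-0.057,0.082,0]},{"translation":[0.04,0.03,0.08],"rotation":[-0.113,0.165,0]},{"translation":[0.07,0.05,0.12],"rotation":[-0.17,0.247,0]},{"translation":[0.1,0.07,0.16],"rotation":[-0.226,0.33,0]},{"translation":[0.13,0.09,0.2],"rotation":[-0.283,0.412,0]},{"translation":[0.16,0.11,0.2],"rotation":[-0.34,0.495,0]},{"translation":[0.19,0.13,0.2],"rotation":[-0.396,0.577,0]},{"translation":[0.22,0.15,0.2],"rotation":[-0.453,0.66,0]},{"translation":[0.25,0.17,0.2],"rotation":[-0.509,0.742,0]},{"translation":[0.28,0.19,0.2],"rotation":[-0.566,0.825,0]}])

```text
t: 17.8
eef_pos: [0.5165, -0.0168, 0.2552]
ee_rot: [-3.141, -0.002, -2.541]
force: [0.3, 0.1, 0.4]
width: 0.0879
gripper_force: 0.0
```

>>> apply_moves(steps=[{"translation":[0.03,0.02,0],"rotation":[-0.057,0.082,0]},{"translation":[0.06,0.04,0],"rotation":[-0.113,0.165,0]},{"translation":[0.09,0.06,0],"rotation":[-0.17,0.247,0]},{"translation":[0.12,0.08,0],"rotation":[-0.226,0.33,0]},{"translation":[0.15,0.1,0],"rotation":[-0.283,0.412,0]},{"translation":[0.18,0.12,0],"rotation":[-0.34,0.495,0]},{"translation":[0.21,0.14,0],"rotation":[-0.396,0.577,0]},{"translation":[0.24,0.16,0],"rotation":[-0.453,0.66,0]},{"translation":[0.27,0.18,0],"rotation":[-0.509,0.742,0]},{"translation":[0.3,0.2,0],"rotation":[-0.566,0.825,0]}])

```text
t: 18.63
eef_pos: [0.5916, 0.0333, 0.2548]
ee_rot: [-3.14, -0.526, -2.542]
force: [0.6, -0.2, -0.7]
width: 0.0876
gripper_force: 0.0
```

>>> apply_moves(steps=[{"translation":[0.03,0.02,0],"rotation":[-0.057,0.082,0]},{"translation":[0.06,0.04,0],"rotation":[-0.113,0.165,0]},{"translation":[0.09,0.06,0],"rotation":[-0.17,0.247,0]},{"translation":[0.12,0.08,0],"rotation":[-0.226,0.33,0]},{"translation":[0.15,0.1,0],"rotation":[-0.283,0.412,0]},{"translation":[0.18,0.12,0],"rotation":[-0.34,0.495,0]},{"translation":[0.21,0.14,0],"rotation":[-0.396,0.577,0]},{"translation":[0.24,0.16,0],"rotation":[-0.453,0.66,0]},{"translation":[0.27,0.18,0],"rotation":[-0.509,0.742,0]},{"translation":[0.3,0.2,0],"rotation":[-0.566,0.825,0]}])

```text
t: 19.47
eef_pos: [0.6665, 0.0834, 0.2546]
ee_rot: [-3.137, -1.05, -2.545]
force: [0.8, 0.3, -0.1]
width: 0.088
gripper_force: 0.0
```

```bash
python3 st.py
python3 - <<'E'
from h import *
t=grab_frame('top');s=grab_frame('side')
a=crop(t,290,140,100,110,4);b=crop(s,230,120,160,130,2.4)
out=np.zeros((445,800,3),np.uint8);out[:440,:400]=a;out[:b.shape[0],405:405+b.shape[1]]=b;cv2.imwrite('pics/c4.png',out)
E
```

```text
19.4667 [ 0.4756  0.9822  0.7228  0.1552 -2.3523 -1.4004] [0.6665 0.0834 0.2546] [-3.1369 -1.0504 -2.5445]
```

View pics/c4.png

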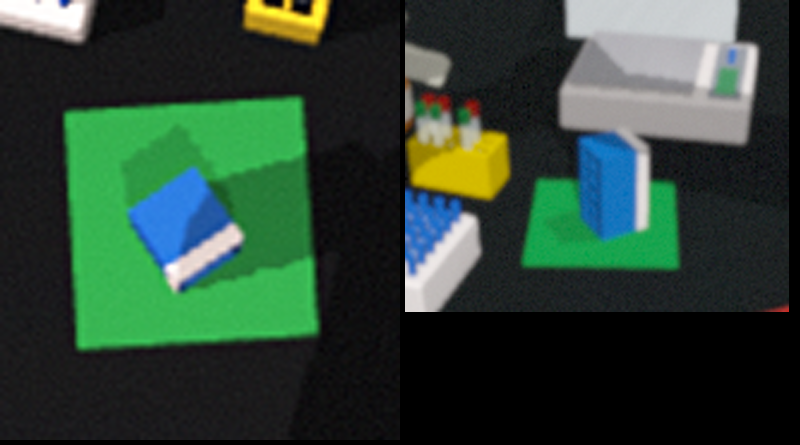

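The rack stands free on the mat, holes facing away from the robot and band facing it (top crop centre ≈(185,225), side crop (610,185)). I verify its pose.

Run:
```python
from h import *
np.set_printoptions(precision=4,suppress=True)
p=[atz('top',(290+x/4,140+y/4),.103) for x,y in[(128,213),(190,168),(243,236),(176,285)]]
print(np.array(p),np.mean(p,0)); d=p[1]-p[0]; print('width axis deg',np.degrees(np.arctan2(d[1],d[0])),np.linalg.norm(d))
y=np.radians(34.47);u=np.array([np.cos(y),np.sin(y),0]);v=np.array([-u[1],u[0],0])
for m in ((.5107,-.0203),):
  m=np.array([*m,.103]);print([ (proj('top',m+a*27.5e-3*u+b*25e-3*v)-[290,140])*4 for a,b in((1,1),(1,-1),(-1,-1),(-1,1))])
```

```text
[[ 0.5172  0.015   0.103 ]
 [ 0.5454 -0.0235  0.103 ]
 [ 0.503  -0.0564  0.103 ]
 [ 0.4725 -0.015   0.103 ]] [ 0.5096 -0.02    0.103 ]
width axis deg -53.722547487916074 0.04769236925903215
[array([126.5657, 209.7968]), array([193.0172, 164.6899]), array([243.1018, 237.3872]), array([176.4926, 282.7666])]
```

>>> apply_moves(steps=[{"translation":[-0.035,-0.022,-0.062],"rotation":[0,0,0]},{"translation":[-0.07,-0.045,-0.124],"rotation":[0,0,0]},{"translation":[-0.105,-0.067,-0.186],"rotation":[0,0,0]},{"translation":[-0.14,-0.089,-0.248],"rotation":[0,0,0]},{"translation":[-0.175,-0.111,-0.31],"rotation":[0,0,0]},{"translation":[-0.21,-0.134,-0.372],"rotation":[0,0,0]},{"translation":[-0.245,-0.156,-0.434],"rotation":[0,0,0]},{"translation":[-0.278,-0.178,-0.496],"rotation":[0,0,0]},{"translation":[-0.278,-0.178,-0.496],"rotation":[0,0,0]},{"translation":[-0.278,-0.178,-0.496],"rotation":[0,0,0]}])

```text
t: 20.4
eef_pos: [0.5963, 0.0381, 0.1314]
ee_rot: [-3.139, -1.048, -2.543]
force: [0.4, -0.3, -0.0]
width: 0.0876
gripper_force: 0.0
```

```bash
python3 st.py
python3 - <<'E'
from h import *
t=grab_frame('top');s=grab_frame('side')
a=crop(t,290,90,110,160,3);b=crop(s,180,100,200,150,2)
out=np.zeros((485,800,3),np.uint8);out[:480,:330]=a;out[:b.shape[0],395:395+b.shape[1]]=b;cv2.imwrite('pics/c5.png',out)
E
```

```text
20.4 [ 0.4667  0.92    0.3159  0.1291 -2.0072 -1.4498] [0.5963 0.0381 0.1314] [-3.1388 -1.0478 -2.5429]
```

View pics/c5.png

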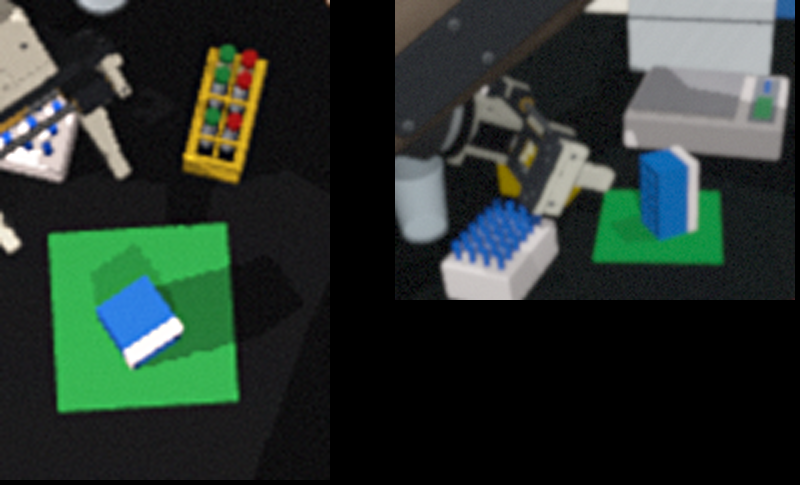

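The fingers line up with the standing rack, and the yellow rack and tip box are untouched and clear. I go in along the tool axis and grip.

>>> apply_moves(steps=[{"translation":[-0.046,-0.031,-0.033],"rotation":[0,0,0]},{"translation":[-0.092,-0.063,-0.066],"rotation":[0,0,0]},{"translation":[-0.139,-0.094,-0.099],"rotation":[0,0,0]},{"translation":[-0.185,-0.126,-0.132],"rotation":[0,0,0]},{"translation":[-0.231,-0.157,-0.164],"rotation":[0,0,0]},{"translation":[-0.278,-0.189,-0.197],"rotation":[0,0,0]},{"translation":[-0.324,-0.22,-0.23],"rotation":[0,0,0]},{"translation":[-0.37,-0.252,-0.263],"rotation":[0,0,0]},{"translation":[-0.37,-0.252,-0.263],"rotation":[0,0,0]},{"translation":[-0.37,-0.252,-0.263],"rotation":[0,0,0]}])

```text
t: 21.33
eef_pos: [0.5047, -0.0246, 0.0658]
ee_rot: [-3.139, -1.046, -2.542]
force: [0.3, 0.0, 0.7]
width: 0.0873
gripper_force: 0.0
```

>>> apply_moves(steps=[{"translation":[0,0,0],"rotation":[0,0,0]},{"translation":[0,0,0],"rotation":[0,0,0]},{"translation":[0,0,0],"rotation":[0,0,0]},{"translation":[0,0,0],"rotation":[0,0,0]},{"translation":[0,0,0],"rotation":[0,0,0]},{"translation":[0,0,0],"rotation":[0,0,0]},{"translation":[0,0,0],"rotation":[0,0,0]},{"translation":[0,0,0],"rotation":[0,0,0]},{"translation":[0,0,0],"rotation":[0,0,0]},{"translation":[0,0,0],"rotation":[0,0,0]}], jaw=1, newtons=40)

```text
t: 22.17
eef_pos: [0.504, -0.0246, 0.0651]
ee_rot: [-3.141, -1.048, -2.541]
force: [0.3, 1.1, 0.7]
width: 0.05
gripper_force: 40.0
```

>>> apply_moves(steps=[{"translation":[0,0,0.03],"rotation":[0,0,0]},{"translation":[0,0,0.1],"rotation":[0,0,0]},{"translation":[0,0,0.2],"rotation":[0,0,0]},{"translation":[0,0,0.31],"rotation":[0,0,0]},{"translation":[0,0,0.42],"rotation":[0,0,0]},{"translation":[0,0,0.53],"rotation":[0,0,0]},{"translation":[0,0,0.64],"rotation":[0,0,0]},{"translation":[0,0,0.74],"rotation":[0,0,0]},{"translation":[0,0,0.82],"rotation":[0,0,0]},{"translation":[0,0,0.86],"rotation":[0,0,0]}])

```text
t: 23.0
eef_pos: [0.5043, -0.0248, 0.284]
ee_rot: [-3.138, -1.043, -2.544]
force: [-0.4, -0.6, -1.9]
width: 0.0499
gripper_force: 40.0
```

```bash
python3 st.py
```

```text
23.0 [ 0.4467  0.6272  0.0917  0.153  -2.0679 -1.4207] [ 0.5043 -0.0248  0.284 ] [-3.1377 -1.0429 -2.5437]
```

>>> apply_moves(steps=[{"translation":[0,-0.04,0],"rotation":[0.057,-0.082,0]},{"translation":[0,-0.08,0],"rotation":[0.113,-0.165,0]},{"translation":[0,-0.12,0],"rotation":[0.17,-0.247,0]},{"translation":[0,-0.16,0],"rotation":[0.226,-0.33,0]},{"translation":[0,-0.2,0],"rotation":[0.283,-0.412,0]},{"translation":[0,-0.24,0],"rotation":[0.34,-0.495,0]},{"translation":[0,-0.28,0],"rotation":[0.396,-0.577,0]},{"translation":[0,-0.32,0],"rotation":[0.453,-0.66,0]},{"translation":[0,-0.36,0],"rotation":[0.509,-0.742,0]},{"translation":[0,-0.4,0],"rotation":[0.566,-0.825,0]}])

```text
t: 23.83
eef_pos: [0.5034, -0.1252, 0.2804]
ee_rot: [-3.142, -0.522, -2.541]
force: [0.3, 0.2, -2.2]
width: 0.0501
gripper_force: 40.0
```

>>> apply_moves(steps=[{"translation":[0,-0.04,0],"rotation":[0.057,-0.082,0]},{"translation":[0,-0.08,0],"rotation":[0.113,-0.165,0]},{"translation":[0,-0.12,0],"rotation":[0.17,-0.247,0]},{"translation":[0,-0.16,0],"rotation":[0.226,-0.33,0]},{"translation":[0,-0.2,0],"rotation":[0.283,-0.412,0]},{"translation":[0,-0.24,0],"rotation":[0.34,-0.495,0]},{"translation":[0,-0.28,0],"rotation":[0.396,-0.577,0]},{"translation":[0,-0.32,0],"rotation":[0.453,-0.66,0]},{"translation":[0,-0.36,0],"rotation":[0.509,-0.742,0]},{"translation":[0,-0.4,0],"rotation":[0.566,-0.825,0]}])

```text
t: 24.67
eef_pos: [0.5029, -0.225, 0.2804]
ee_rot: [3.141, 0.002, -2.541]
force: [0.6, -1.0, -2.5]
width: 0.05
gripper_force: 40.0
```

>>> apply_moves(steps=[{"translation":[-0.006,-0.039,0],"rotation":[0,0,-0.083]},{"translation":[-0.012,-0.077,0],"rotation":[0,0,-0.167]},{"translation":[-0.018,-0.116,0],"rotation":[0,0,-0.25]},{"translation":[-0.024,-0.154,0],"rotation":[0,0,-0.333]},{"translation":[-0.03,-0.193,0],"rotation":[0,0,-0.417]},{"translation":[-0.036,-0.232,0],"rotation":[0,0,-0.5]},{"translation":[-0.042,-0.27,0],"rotation":[0,0,-0.583]},{"translation":[-0.048,-0.309,0],"rotation":[0,0,-0.667]},{"translation":[-0.054,-0.347,0],"rotation":[0,0,-0.75]},{"translation":[-0.06,-0.386,0],"rotation":[0,0,-0.833]}])

```text
t: 25.5
eef_pos: [0.4885, -0.3215, 0.2796]
ee_rot: [3.141, -0.002, -2.981]
force: [0.3, -0.2, -1.3]
width: 0.0497
gripper_force: 40.0
```

```bash
python3 st.py
```

```text
25.5 [-0.2477  0.1824 -0.1083  0.0004 -1.2825 -1.1623] [ 0.4885 -0.3215  0.2796] [ 3.1411 -0.0023 -2.9807]
```

>>> apply_moves(steps=[{"translation":[0,0,-0.04],"rotation":[0.016,-0.099,0]},{"translation":[0,0,-0.1],"rotation":[0.033,-0.197,0]},{"translation":[0,0,-0.16],"rotation":[0.049,-0.296,0]},{"translation":[0,0,-0.22],"rotation":[0.066,-0.394,0]},{"translation":[0,0,-0.28],"rotation":[0.082,-0.493,0]},{"translation":[0,0,-0.34],"rotation":[0.098,-0.592,0]},{"translation":[0,0,-0.4],"rotation":[0.115,-0.69,0]},{"translation":[0,0,-0.46],"rotation":[0.131,-0.789,0]},{"translation":[0,0,-0.52],"rotation":[0.148,-0.887,0]},{"translation":[0,0,-0.56],"rotation":[0.164,-0.986,0]}])

```text
t: 26.33
eef_pos: [0.4881, -0.3203, 0.1383]
ee_rot: [3.139, 0.523, -2.979]
force: [-1.5, 0.2, -1.9]
width: 0.05
gripper_force: 40.0
```

```bash
python3 st.py
python3 - <<'E'
from h import *
t=grab_frame('top');s=grab_frame('side')
a=crop(t,390,140,130,140,3);b=crop(s,260,60,150,140,2.6)
out=np.zeros((425,800,3),np.uint8);out[:420,:390]=a;out[:b.shape[0],395:395+b.shape[1]]=b;cv2.imwrite('pics/c6.png',out)
E
```

```text
26.3333 [-0.4966  0.1521 -0.4061 -0.5293 -0.6563 -0.5449] [ 0.4881 -0.3203  0.1383] [ 3.1389  0.5229 -2.9786]
```

View pics/c6.png

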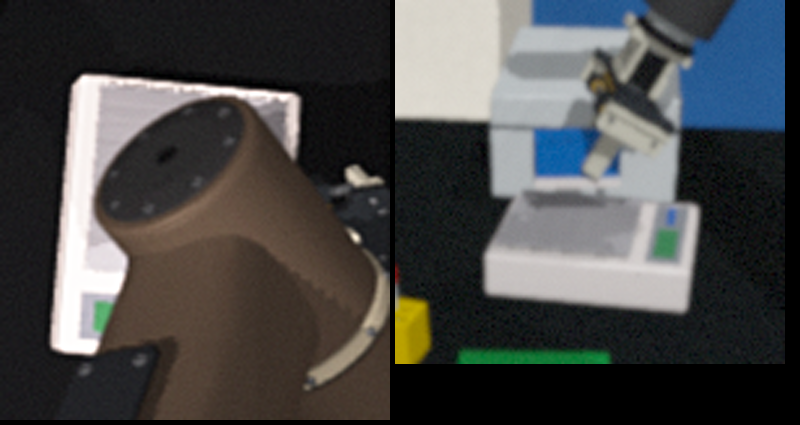

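The rack is upright and level in the fingers above the pan, white band down (side crop (575,183)). I check the pan centre in the side view.

Run:
```python
from h import *
f=lambda p:(proj('side',p)-[260,60])*2.6+[395,0]
c,s=np.cos(np.radians(-3)),np.sin(np.radians(-3))
for a,b in((1,1),(1,-1),(-1,-1),(-1,1)): print(f([.501+.08*(c*a-s*b),-.319+.08*(s*a+c*b),.065]))
print(f([.501,-.319,.065]),f([.501,-.319,.118]))
```

```text
[497.14535541 239.61658298]
[519.44750165 186.21605819]
[641.63262526 193.53929841]
[633.13556569 248.61865918]
[572.78765036 215.4941011 ] [573.51110304 175.19094024]
```

>>> apply_moves(steps=[{"translation":[0,0,-0.03],"rotation":[0,0,0]},{"translation":[0,0,-0.06],"rotation":[0,0,0]},{"translation":[0,0,-0.09],"rotation":[0,0,0]},{"translation":[0,0,-0.12],"rotation":[0,0,0]},{"translation":[0,0,-0.145],"rotation":[0,0,0]},{"translation":[0,0,-0.165],"rotation":[0,0,0]},{"translation":[0,0,-0.18],"rotation":[0,0,0]},{"translation":[0,0,-0.19],"rotation":[0,0,0]},{"translation":[0,0,-0.198],"rotation":[0,0,0]},{"translation":[0,0,-0.198],"rotation":[0,0,0]}])

```text
t: 27.27
eef_pos: [0.4889, -0.3212, 0.0902]
ee_rot: [3.141, 0.523, -2.977]
force: [-0.4, 0.4, -1.8]
width: 0.0498
gripper_force: 40.0
```

>>> apply_moves(steps=[{"translation":[0,0,-0.002],"rotation":[0,0,0]},{"translation":[0,0,-0.004],"rotation":[0,0,0]},{"translation":[0,0,-0.006],"rotation":[0,0,0]},{"translation":[0,0,-0.008],"rotation":[0,0,0]},{"translation":[0,0,-0.01],"rotation":[0,0,0]},{"translation":[0,0,-0.012],"rotation":[0,0,0]},{"translation":[0,0,-0.014],"rotation":[0,0,0]},{"translation":[0,0,-0.014],"rotation":[0,0,0]},{"translation":[0,0,-0.014],"rotation":[0,0,0]},{"translation":[0,0,-0.014],"rotation":[0,0,0]}])

```text
t: 28.1
eef_pos: [0.489, -0.3212, 0.0871]
ee_rot: [3.141, 0.523, -2.977]
force: [-1.0, -0.6, -2.2]
width: 0.0495
gripper_force: 40.0
```

>>> apply_moves(steps=[{"translation":[0,0,-0.001],"rotation":[0,0,0]},{"translation":[0,0,-0.002],"rotation":[0,0,0]},{"translation":[0,0,-0.003],"rotation":[0,0,0]},{"translation":[0,0,-0.004],"rotation":[0,0,0]},{"translation":[0,0,-0.005],"rotation":[0,0,0]},{"translation":[0,0,-0.006],"rotation":[0,0,0]},{"translation":[0,0,-0.006],"rotation":[0,0,0]},{"translation":[0,0,-0.006],"rotation":[0,0,0]},{"translation":[0,0,-0.006],"rotation":[0,0,0]},{"translation":[0,0,-0.006],"rotation":[0,0,0]}])

```text
t: 28.93
eef_pos: [0.489, -0.3212, 0.0856]
ee_rot: [3.141, 0.523, -2.977]
force: [-0.2, -0.6, -2.4]
width: 0.0498
gripper_force: 40.0
```

>>> apply_moves(steps=[{"translation":[0,0,-0.001],"rotation":[0,0,0]},{"translation":[0,0,-0.002],"rotation":[0,0,0]},{"translation":[0,0,-0.003],"rotation":[0,0,0]},{"translation":[0,0,-0.004],"rotation":[0,0,0]},{"translation":[0,0,-0.005],"rotation":[0,0,0]},{"translation":[0,0,-0.006],"rotation":[0,0,0]},{"translation":[0,0,-0.006],"rotation":[0,0,0]},{"translation":[0,0,-0.006],"rotation":[0,0,0]},{"translation":[0,0,-0.006],"rotation":[0,0,0]},{"translation":[0,0,-0.006],"rotation":[0,0,0]}])

```text
t: 29.77
eef_pos: [0.4891, -0.3213, 0.0846]
ee_rot: [-3.141, 0.524, -2.977]
force: [-3.1, 2.1, 5.4]
width: 0.0498
gripper_force: 40.0
```

Contact is at the predicted height with +5 N. I release and retreat along the tool axis.

>>> apply_moves(steps=[{"translation":[0,0,0.001],"rotation":[0,0,0]},{"translation":[0,0,0.001],"rotation":[0,0,0]},{"translation":[0,0,0.001],"rotation":[0,0,0]},{"translation":[0,0,0.001],"rotation":[0,0,0]},{"translation":[0,0,0.001],"rotation":[0,0,0]},{"translation":[0,0,0.001],"rotation":[0,0,0]},{"translation":[0,0,0.001],"rotation":[0,0,0]},{"translation":[0,0,0.001],"rotation":[0,0,0]},{"translation":[0,0,0.001],"rotation":[0,0,0]},{"translation":[0,0,0.001],"rotation":[0,0,0]}], jaw=-1)

```text
t: 30.6
eef_pos: [0.489, -0.3212, 0.0843]
ee_rot: [3.141, 0.523, -2.977]
force: [-1.0, -0.3, 0.7]
width: 0.0878
gripper_force: 0.0
```

>>> apply_moves(steps=[{"translation":[-0.016,-0.003,0.028],"rotation":[0,0,0]},{"translation":[-0.047,-0.008,0.083],"rotation":[0,0,0]},{"translation":[-0.079,-0.013,0.139],"rotation":[0,0,0]},{"translation":[-0.12,-0.02,0.21],"rotation":[0,0,0]},{"translation":[-0.158,-0.027,0.277],"rotation":[0,0,0]},{"translation":[-0.198,-0.033,0.346],"rotation":[0,0,0]},{"translation":[-0.24,-0.04,0.42],"rotation":[0,0,0]},{"translation":[-0.28,-0.047,0.49],"rotation":[0,0,0]},{"translation":[-0.316,-0.053,0.554],"rotation":[0,0,0]},{"translation":[-0.316,-0.053,0.65],"rotation":[0,0,0]}])

```text
t: 31.43
eef_pos: [0.4077, -0.334, 0.247]
ee_rot: [3.14, 0.522, -2.979]
force: [0.8, -0.1, -0.4]
width: 0.0875
gripper_force: 0.0
```

>>> apply_moves(steps=[{"translation":[0,0.1,0.04],"rotation":[0,0,0]},{"translation":[0,0.2,0.08],"rotation":[0,0,0]},{"translation":[0,0.3,0.12],"rotation":[0,0,0]},{"translation":[0,0.4,0.16],"rotation":[0,0,0]},{"translation":[0,0.5,0.2],"rotation":[0,0,0]},{"translation":[0,0.6,0.2],"rotation":[0,0,0]},{"translation":[0,0.7,0.2],"rotation":[0,0,0]},{"translation":[0,0.8,0.2],"rotation":[0,0,0]},{"translation":[0,0.9,0.2],"rotation":[0,0,0]},{"translation":[0,1.0,0.2],"rotation":[0,0,0]}])

```text
t: 32.27
eef_pos: [0.4095, -0.0839, 0.2978]
ee_rot: [3.141, 0.527, -2.978]
force: [0.3, -0.5, 0.4]
width: 0.0879
gripper_force: 0.0
```

Run:
```python
from h import *
t=grab_frame('top');s=grab_frame('side')
a=crop(t,390,140,130,140,3);b=crop(s,260,60,150,140,2.6)
out=np.zeros((425,800,3),np.uint8);out[:420,:390]=a;out[:b.shape[0],395:395+b.shape[1]]=b;cv2.imwrite('pics/c7.png',out)
```

```text
(no output)
```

View pics/c7.png

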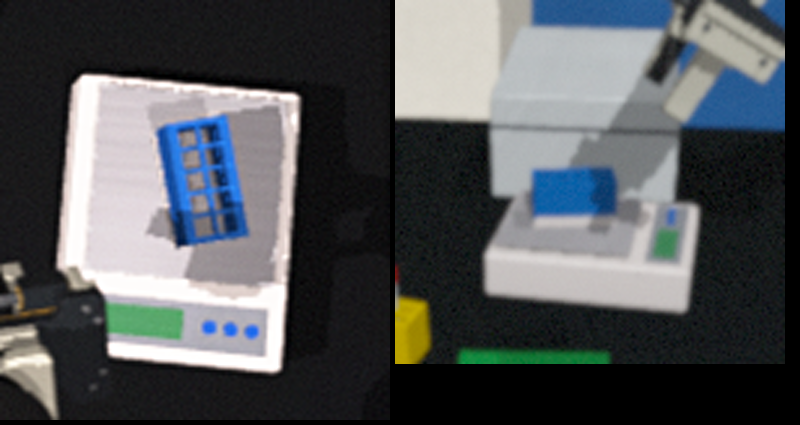

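The rack sits upright on the pan with the hole grid up (top crop centre (207,180)); pan corners are about (100,82), (298,97), (285,295), (85,272). I check the offset.

Run:
```python
from h import *
T=lambda p,z:atz('top',(390+p[0]/3,140+p[1]/3),z)
r=np.mean([T(p,.12) for p in[(160,125),(228,115),(246,236),(178,246)]],0)
p=np.mean([T(q,.065) for q in[(100,82),(298,97),(285,295),(85,272)]],0)
h=[T(q,.055) for q in[(75,75),(300,93),(281,372),(55,352)]]
print(r,p,np.linalg.norm((r-p)[:2])); h=np.array(h); print(h, h.mean(0), 'pan from housing', h.mean(0)+[.03,-.001,0])
```

```text
[ 0.49940086 -0.31644579  0.12      ] [ 0.49947926 -0.32044574  0.065     ] 0.00400072291465303
[[ 0.59614477 -0.22407898  0.055     ]
 [ 0.58077011 -0.41695014  0.055     ]
 [ 0.34249263 -0.39507643  0.055     ]
 [ 0.35858913 -0.20439116  0.055     ]] [ 0.46949916 -0.31012418  0.055     ] pan from housing [ 0.49949916 -0.31112418  0.055     ]
```

The middle is within about 5 mm by both measures, so I hand it in.

```bash
python3 -c "
from station import *
print(job_done())"
```

```text
the job is handed in; nothing more can be done
None
```

I stood the blue rack on its end on the green mat, released it and gripped it again. It is now right way up on the balance pan and released, about 4–6 mm off centre by the camera; the job is handed in, but no verdict was returned.

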